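Index a drilling table to its next hole

ROBOT

A 7-joint arm with a two-finger parallel gripper is mounted at the origin on a cart in front of the work surface, level with it; the furniture and walls round the work are solid. World frame = base frame: x ahead of the robot, y to its left, z up, the work surface at z = 0. Lengths are in mm, angles in rad, forces in N, time in s.
With the tool pointing down it reaches from about 400 to 875 mm from the base axis. Payload 19.3 kg.
Tool frame: the origin (TCP) lies at the very end of the fingers, on their centre line; the grasp point (between the pads) lies 19 mm behind it (grip_point_offset is the z of the grasp point in the tool frame, in mm); z points along the fingers, y is the line along which they close (so a half turn about z gives the same grasp; the last joint's range is limited). The gripper opens to 85 mm and grips with 20 to 120 N. Pads are 22 mm wide; open, the fingers measure 114 mm over their backs; the gripper's body (76 mm by 85 mm) begins 54 mm behind the grasp point. The pads swing forward as they close: fully open they stand 13 mm farther back than shut.
Start: joints at [1.081, 0.521, -0.036, 1.599, 0.021, 1.021, -0.113], TCP at [254.708, -570.735, 231.291] pointing down, gripper open.
Joint ranges: [-2.91, 2.91], [-0.3, 2.13], [-1.5, 1.42], [0.17, 2.43], [-1.26, 4.41], [0.16, 1.93], [-2.52, 2.52]. Speed limits (rad/s): [1.89, 1.89, 2.39, 2.39, 3.01, 3.01, 3.01].

INTERFACE

Orientations are given as a 3x3 rotation matrix whose columns are the frame's x, y, z axes.
In Python, from workcell import movep, movel, goto_joints, open_gripper, clamp, wait, inverse_kinematics, read_state, camera, PlanningError, finish_job, grip_point_offset gives the robot as it stands. Calls block until the motion is done:
- movep(position, orientation): joint-space move of the TCP to a pose.
- movel(position, frame=None, max_speed=150, guard=None): straight line of the TCP; frame=None keeps the orientation; max_speed is the mean speed in mm/s. With guard (N) it stops when the force on the tool has changed by that much, and returns True; else False.
- goto_joints(angles): joint-space move.
- open_gripper() and clamp(): open the fingers fully, or close them until they stop; the grip force is fixed at half the most.
- wait(seconds).
- inverse_kinematics(position, orientation): joint angles nearest the present ones, or None.
- read_state(): the state.
- camera(name): name is "scene" or "top" or "wrist"; returns a dict with "image" (400x640x3 uint8, blue, green, red), "range_z" (400x640 float32, mm along the optical axis (not along the pixel's ray), 0 where there is no reading), "fx", "fy", "cx", "cy" (pixels), "cam_to_world" (4x4, takes a point from camera to world coordinates). Camera axes: x right, y up, looking along -z (the intrinsics and any distortion apply to the point x, -y, -z); pixel columns grow to the right and rows downward; lengths in mm; the calibration is good to about 2 mm. The wrist camera is an equidistant fisheye: a pixel r from the principal point sees the ray r / f radians off the axis. A picture is of the moment at which its call begins.
A pose or a line that the arm cannot do raises PlanningError and nothing moves.
- finish_job(): hands the job in; it is judged then, once.
The state is a dict: "time": time; "qpos": joint angles; "qvel": joint speeds; "joint_efforts": joint torques, N m; "eef_pos": TCP position; "tool_rot": TCP orientation; "ft_force": force on the tool from outside, world axes, zero at the start; "torque": the same for the moment, N m; "finger_gap": finger opening in mm; "gripper_force": force on a finger pad.
Only numpy, scipy, OpenCV 4.12 (cv2) and the standard library are available. Lean on these libraries where they do the work, as an engineer would, in place of code of your own. Each camera call takes 0.05 s, during which the arm holds its last target. There are 200 camera calls.

TASK

A flange is being drilled hole by hole on the indexing table. With the fingertips alone, press in the spring plunger on the table's arm and swing the table clockwise (seen from above) to the very next hole of the index ring, so that the plunger springs fully up into that hole and the next undrilled mark of the flange stands under the drill bush. Grip and force nothing, let go at the end, and leave the loose spanner, bolt and nut lying where they are.

Things in the scene. Friction and masses are not known exactly. Their poses are not given: they have to be found in the camera images.
- index_base: fixed grey round casting of the indexing table, 280 mm across, four low lugs reaching 167 mm from the centre; origin at the centre of its underside on the bench. On it a steel index ring with a circular slot, 11 mm wide, 110 mm in radius, widened to eight round 20 mm holes 45 degrees apart. The bush's bracket, 128 mm high, stands on the side away from the plunger and its way to the next hole
- table_axis (a point): point on the table's vertical turning axis, at the level of the index ring's top face (48 mm above the bench). Within 65 mm of the axis the table with its flange, washer and clamping nut is at most 116 mm high (bracket and bush apart); from there to the plunger's housing at most 80 mm
- plunger_top (a point): centre of the flat top of the plunger's black button, 30 mm diameter, 110 mm from the axis, 96 mm above the bench when up; moves with it. It stands 12 mm out of a round steel housing (42 mm diameter, top at 84 mm) on the table's radial arm. Pressing straight down takes about 4 N at first, 7 N fully in (11 mm). A fingertip pressing it drags the table round by friction: 1 to 3 N sideways
- next_index_hole (a point): centre of the index hole that the plunger must end in, on the ring's top face (48 mm above the bench): 45 degrees clockwise from the plunger's start, 110 mm from the axis
- drill_bush (a point): centre of the lower end of the fixed drill bush, a 17 mm steel sleeve over the flange, 103 mm above the bench (its collar's top at 137 mm), 47 mm from the axis
- next_mark (a point): the next undrilled mark (a small centre-punched dot) on the top of the aluminium flange (124 mm diameter, top 80 mm above the bench, bolted on the table), 47 mm from the axis; it turns with the table
- turntable (a joint): turn of the table, rad: 0 at the start hole, growing clockwise seen from above; 0.785 at the next hole. About 0.012 rad of play each way in a hole. Locked while the plunger is up in a hole; otherwise it stays where it is left
- plunger (a joint): how far the plunger is pressed in, m: 0 fully up, 0.011 fully in. Its 18 mm shoulder leaves the hole at 0.0075 and it springs up by itself; let go between two holes it stays under the ring at about 0.0075 and slides along until a hole comes. Its bevelled edge draws it into a hole from up to 2 mm off centre
- spanner: loose steel spanner, 190 x 33 x 8 mm, lying beside the table; origin at the middle of its underside, long axis its y
- loose_bolt: loose steel bolt, 66 mm long, lying beside the table; origin at the middle of its underside
- loose_nut: loose steel nut, 22 mm, lying beside the table; origin at the middle of its underside

How it is judged (in metres and radians):
On the way, in this order (a step that is already met when the one before it is completed fails the run):
1. the plunger is pressed in by the fingers at the start hole, its shoulder out of the hole (value of joint plunger above 0.0072 m and contact force between the fingers and plunger above 1 N and value of joint turntable below 0.1 rad), for 0.1 s.
2. with the plunger in, the table is on its way to the next hole (value of joint plunger above 0.005 m and value of joint turntable above 0.35 rad), for 0.1 s.
At the end, for the whole second after the job is handed in: the table stands one hole clockwise of its start (0.785 rad, within 0.03 rad), at rest, the plunger is fully up in that hole (within 1.5 mm), and the next undrilled mark is within 2.5 mm of the drill bush's centre line (value of joint turntable between 0.755 and 0.815 rad and value of joint plunger below 0.0015 m and horizontal distance between next_mark and drill_bush below 0.0025 m and velocity of joint turntable between -0.02 and 0.02 rad/s); the robot touches nothing.
It fails at once if the fixture is gripped or forced: the fingers press on it with more than 35 N (contact force between the fingers and index_base above 35 N).
It fails at once if the loose spanner is shifted or lifted by more than 15 mm (distance of spanner from where it was at the start of the episode above 0.015 m).
It fails at once if the loose bolt is shifted or lifted by more than 15 mm (distance of loose_bolt from where it was at the start of the episode above 0.015 m).
It fails at once if the loose nut is shifted or lifted by more than 15 mm (distance of loose_nut from where it was at the start of the episode above 0.015 m).
It also fails if it takes over 35 s, if anything falls off the work surface, if the arm or the gripper's body presses on something with over 40 N, if the wrist force passes 120 N, or if a joint passes its speed limit or range.

## Working session

There is one attempt and no reset: what is moved stays moved. The work goes in short steps, each a Python script; the robot and the scene stay as the last script left them, time stands still between calls to the robot, and variables do not carry over. Pictures are saved under pics/ and viewed, at most 10 in all, crops included, and the job is handed in when it is done.

```bash
ls; mkdir -p pics; python3 - <<'E'
from workcell import *
import cv2,numpy as np,pickle
d={}
for n in("top","scene"):
    c=camera(n);d[n]=c;cv2.imwrite(f"pics/{n}0.png",c["image"])
    print(n,c["fx"],c["fy"],c["cx"],c["cy"],np.round(c["cam_to_world"],3).tolist(),[k for k in c])
pickle.dump(d,open("c0.pkl","wb"))
s=read_state();print(s["time"],s["finger_gap"],s["ft_force"],np.round(s["tool_rot"],3).tolist())
E
```

```text
pics
top 477.30418607607436 477.30418607607436 311.8906902766835 198.6056918694615 [[0.022, 0.991, -0.132, 401.114], [-1.0, 0.023, 0.006, -186.023], [0.009, 0.132, 0.991, 1026.296], [0.0, 0.0, 0.0, 1.0]] ['image', 'range_z', 'fx', 'fy', 'cx', 'cy', 'cam_to_world']
scene 482.63833166433596 482.63833166433596 317.4826014124425 207.2797082702123 [[-0.826, 0.239, -0.51, 96.379], [-0.563, -0.345, 0.751, 502.49], [0.003, 0.908, 0.419, 489.116], [0.0, 0.0, 0.0, 1.0]] ['image', 'range_z', 'fx', 'fy', 'cx', 'cy', 'cam_to_world']
0.1 85.4945289516553 [ 0.62401482  0.10509768 -0.20083758] [[0.913, 0.408, -0.0], [0.408, -0.913, 0.001], [-0.0, -0.001, -1.0]]
```

View pics/top0.png

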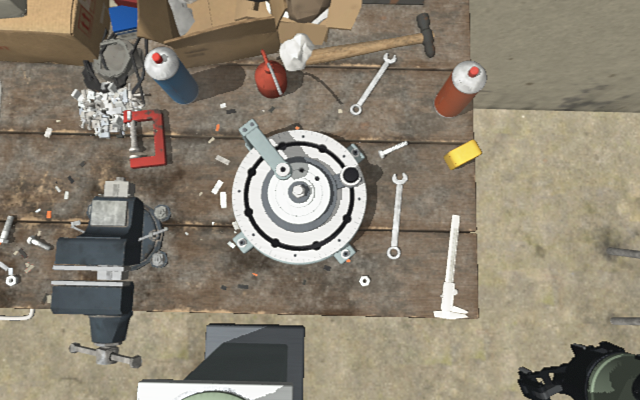

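View pics/scene0.png

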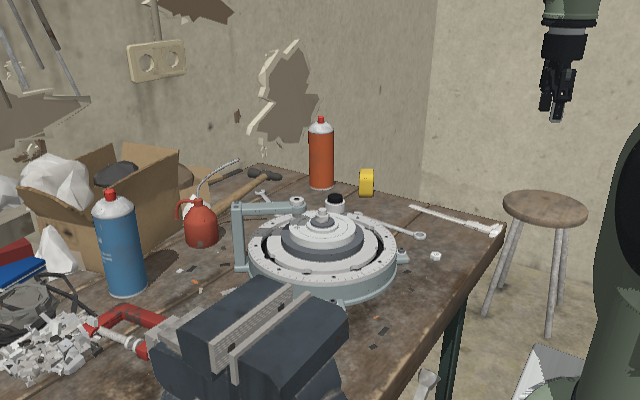

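The top view shows the button at about (351,175), the axis nut at about (300,191) and the bush at about (283,170). The way clockwise runs down the right side, with the spanner to the right of it. I'll enlarge for precise positions.

```bash
python3 - <<'E'
import cv2,pickle
c=pickle.load(open("c0.pkl","rb"))["top"]
im=c["image"][115:275,220:420]
cv2.imwrite("pics/crop.png",cv2.resize(im,None,fx=3.75,fy=3.75,interpolation=cv2.INTER_CUBIC)[:600])
E
```

```text
(no output)
```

View pics/crop.png

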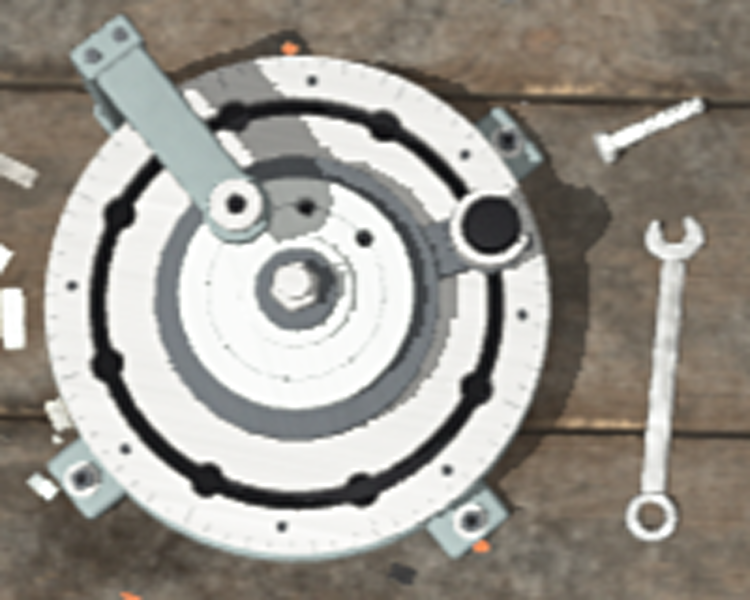

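The crop shows seven open holes, with the next one at (477,387), and the button centre at (490,224). Next I'll fit the axis from the holes and cross-check it against the button.

```bash
cat >h.py <<'E'
import numpy as np
def pt(c,u,v,z):
    T=np.array(c["cam_to_world"])
    d=T[:3,:3]@np.array([(u-c["cx"])/c["fx"],-(v-c["cy"])/c["fy"],-1])
    o=T[:3,3]; return o+d*(z-o[2])/d[2]
def cr(x,y): return (x+.5)/3.75-.5+220,(y+.5)/3.75-.5+115
E
python3 - <<'E'
from h import *
import pickle
from scipy.optimize import least_squares
from workcell import *
c=pickle.load(open("c0.pkl","rb"))["top"]
H=[(237,113),(385,125),(477,387),(361,489),(207,480),(107,364),(119,214)]
P=np.array([pt(c,*cr(*h),48)[:2] for h in H])
k=np.array([2,1,-1,-2,-3,-4,3])  # ccw index from plunger
f=lambda p:np.r_[P[:,0]-p[0]-110*np.cos(p[2]+k*np.pi/4),P[:,1]-p[1]-110*np.sin(p[2]+k*np.pi/4)]
B=pt(c,*cr(490,224),96)[:2]
m=P.mean(0);r=least_squares(f,[*m,np.arctan2(*(B-m)[::-1])])
print(r.x,np.round(r.fun,1))
A=r.x[:2];print("button",B,"from fit",A+110*np.array([np.cos(r.x[2]),np.sin(r.x[2])]),np.hypot(*(B-A)))
print("bush",pt(c,*cr(236,204),137),"nut",pt(c,*cr(295,283),116))
u,v=cr(490,224);print(c["range_z"][int(v)-2:int(v)+3,int(u)-2:int(u)+3])
R=np.array(c["cam_to_world"]);print(R[:3,3])
for n,p,z in(("spanner top",(675,240),8),("spanner bot",(652,515),8),("bolt",(605,148),8)):print(n,pt(c,*cr(*p),z))
E
```

```text
[ 539.56990856 -164.56569838   -1.2213354 ] [ 1.3  0.1  0.4  0.1 -0.6 -0.5 -0.8 -1.1  0.  -0.1  0.4  0.2  0.2  0.5]
button [ 575.52520962 -266.27465441] from fit [ 577.23295942 -267.91701477] 107.87722378575259
bush [ 575.02330223 -134.24772985  137.        ] nut [ 538.55636144 -164.59777805  116.        ]
[[945.442   943.8637  949.02234 946.91394 948.4812 ]
 [946.712   945.7726  945.24475 944.96936 944.59753]
 [945.8322  947.40674 942.85535 945.6592  944.95844]
 [946.9514  943.9603  947.05634 947.1421  944.94086]
 [946.43463 942.8958  945.96014 946.0441  944.7592 ]]
[ 401.11376589 -186.02317569 1026.29619095]
spanner top [ 585.19309162 -380.9776205     8.        ]
spanner bot [ 426.81686884 -367.62328998    8.        ]
bolt [ 638.55162186 -340.29278395    8.        ]
```

```bash
python3 - <<'E'
from workcell import *
import numpy as np
R=np.array([[1,0,0],[0,-1,0],[0,0,-1.]])
s=read_state();yaw=np.array(s["tool_rot"]);x=yaw[:,0].copy();x[2]=0;x/=np.linalg.norm(x)
z=np.array([0,0,-1.]);R=np.c_[x,np.cross(z,x),z]
A=np.array([539.4,-164.6]);a0=-1.2245
P=lambda a:A+110*np.array([np.cos(a),np.sin(a)])
for k in range(5):print(inverse_kinematics([*P(a0-k*np.pi/16),90],R) is not None,end=" ")
clamp();movep([*P(a0),140],R);movel([*P(a0),106],max_speed=80)
f0=np.array(read_state()["ft_force"])
hit=movel([*P(a0),88],max_speed=12,guard=2.5)
s=read_state();print(hit,s["time"],s["eef_pos"],np.array(s["ft_force"])-f0,s["finger_gap"])
import cv2
c=camera("scene");cv2.imwrite("pics/touch.png",cv2.resize(c["image"][120:320,200:460],None,fx=2.5,fy=2.5))
E
```

```text
True True True True True True 4.0167 [ 576.66791987 -268.04476227   95.00400743] [-1.23532694 -1.97519274  3.79034228] -0.10384649863670047
```

View pics/touch.png

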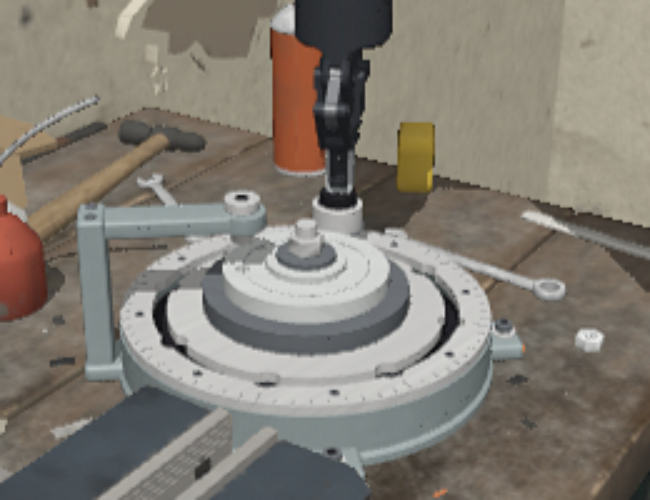

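The fingertips sit on the button, at (340,195) in the crop, and contact came at z≈95.5. Next: press and swing.

```bash
python3 - <<'E'
from workcell import *
import numpy as np,cv2
A=np.array([539.4,-164.6]);a0=-1.2245
P=lambda a:A+110*np.array([np.cos(a),np.sin(a)])
def st(n):
    s=read_state();print(n,round(s["time"],2),np.round(s["eef_pos"],1),np.round(s["ft_force"],1))
st("0");movel([*P(a0),86.2],max_speed=25,guard=20);wait(.3);st("in")
for k in range(1,10):
    movel([*P(a0-k*np.pi/36),86.2],max_speed=40,guard=20)
    if k in(3,6,9):st(k)
c=camera("scene");cv2.imwrite("pics/swung.png",cv2.resize(c["image"][120:320,200:460],None,fx=2.5,fy=2.5))
E
```

```text
0 4.07 [ 576.7 -268.    95.1] [ 1.7 -0.1  4.1]
in 4.87 [ 576.8 -268.1   86.3] [-1.4  0.1  7.3]
3 6.04 [ 548.6 -274.2   86.4] [-1.   0.7  6.4]
6 7.22 [ 520.  -272.9   86.4] [-1.3  0.7  6.9]
9 8.39 [ 492.6 -264.2   86.4] [-0.5  0.6  7.1]
```

View pics/swung.png

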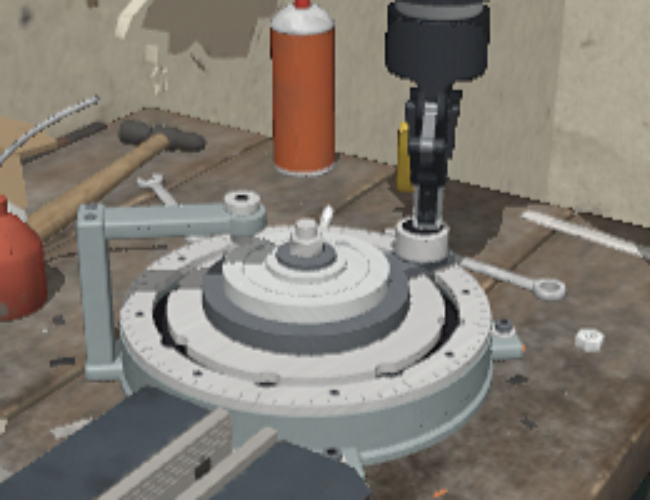

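The table followed: the housing is now at (422,240) with the fingertips on the pressed button. Now I'll rise slowly, watch the force, move aside and look.

```bash
python3 - <<'E'
from workcell import *
from h import *
import cv2
p=list(read_state()["eef_pos"])
for z in(90,94,98):
    movel([p[0],p[1],z],max_speed=30);s=read_state();print(z,np.round(s["ft_force"],1))
movel([p[0],p[1],150]);movel([p[0]-60,p[1]-110,190],max_speed=250)
wait(.3);c=camera("top");print(read_state()["time"])
import pickle;pickle.dump(c,open("c1.pkl","wb"))
cv2.imwrite("pics/crop2.png",cv2.resize(c["image"][115:275,220:420],None,fx=3.75,fy=3.75,interpolation=cv2.INTER_CUBIC)[:600])
A=np.array([539.4,-164.6]);
c2=camera("scene");cv2.imwrite("pics/sc2.png",cv2.resize(c2["image"][120:320,200:460],None,fx=2.5,fy=2.5))
E
```

```text
90 [-0.8  0.3  5.5]
94 [ 0.1  0.1 -0. ]
98 [-0.3  0.9 -0.1]
10.8083
```

View pics/crop2.png

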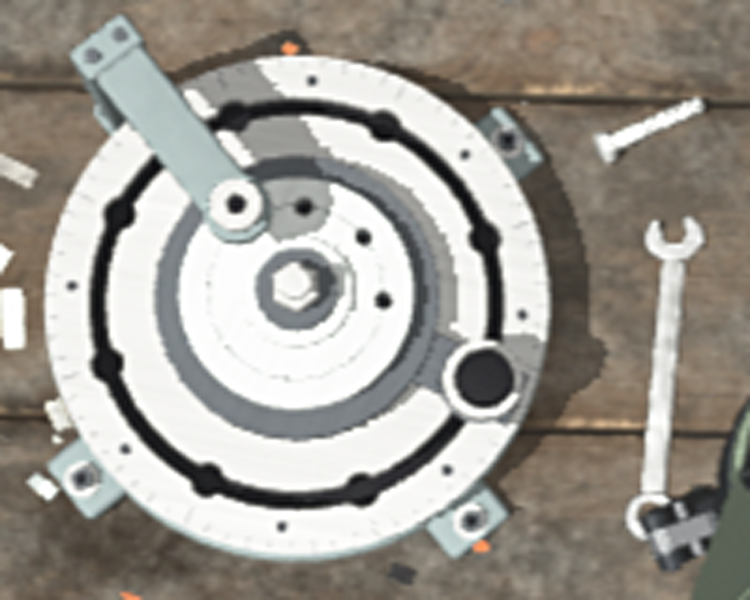

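View pics/sc2.png

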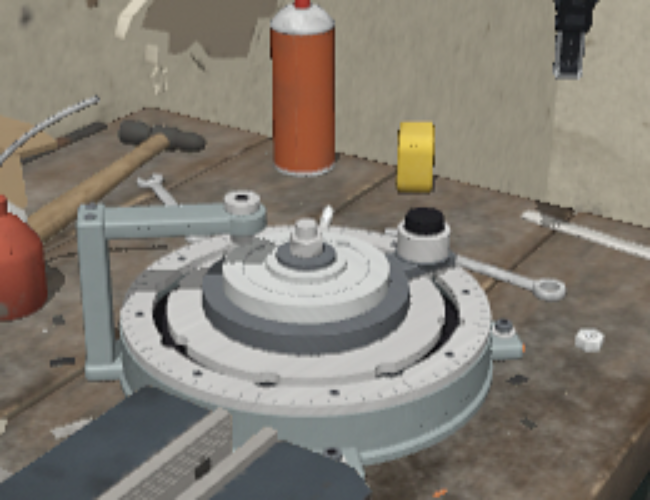

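```bash
python3 - <<'E'
from h import *
import pickle
A=np.array([539.4,-164.6])
c0=pickle.load(open("c0.pkl","rb"))["top"];c1=pickle.load(open("c1.pkl","rb"))
def hgt(c,p):
    u,v=cr(*p);u=int(round(u));v=int(round(v))
    T=np.array(c["cam_to_world"]);Z=[]
    for j in range(v-4,v+5):
        for i in range(u-4,u+5):
            z=c["range_z"][j,i]
            Z.append((T@[(i-c["cx"])/c["fx"]*z,-(j-c["cy"])/c["fy"]*z,-z,1])[2])
    return np.median(Z),np.std(Z)
print(hgt(c0,(490,224)),hgt(c1,(484,377)),"refs",hgt(c0,(310,370)),hgt(c1,(310,370)))
for c,p in((c0,(490,224)),(c1,(484,377))):
  for z in(96,92): 
    d=pt(c,*cr(*p),z)[:2]-A;print(np.hypot(*d),np.arctan2(d[1],d[0]))
# refined: black button blob centroid
import cv2
for c,p in((c0,(490,224)),(c1,(484,377))):
    u,v=map(int,cr(*p));g=cv2.cvtColor(c["image"],cv2.COLOR_BGR2GRAY)
    m=(g<60).astype(np.uint8);n,l,s,ce=cv2.connectedComponentsWithStats(m[v-9:v+10,u-9:u+10]);k=1+s[1:,4].argmax()
    d=pt(c,ce[k][0]+u-9,ce[k][1]+v-9,96)[:2]-A;print(s[k],np.hypot(*d),np.arctan2(d[1],d[0]))
# drilled hole flange (z 80)
for c,p in((c0,(307,207)),(c0,(364,239)),(c1,(303,207)),(c1,(363,237)),(c1,(383,300))):
    d=pt(c,*cr(*p),80)[:2]-A;print(np.hypot(*d),np.arctan2(d[1],d[0]))
E
```

```text
(np.float64(96.07814711514959), np.float64(1.5483287936760706)) (np.float64(95.81963023027163), np.float64(1.766039983356793)) refs (np.float64(79.64284754982702), np.float64(1.7973829136636803)) (np.float64(79.57832889482279), np.float64(1.7305155722132022))
107.90165021888122 -1.2294059392049193
108.47947594354385 -1.2239568104157708
109.24409852869543 -1.9965593862697941
109.38550968889004 -1.9919567207441173
[  3   3  15  14 171] 108.46665753485692 -1.2355988065866756
[  3   3  15  14 168] 109.83516605206302 -2.0016628464289905
46.26957736529563 -0.09782379178602879
46.06812113983608 -0.8806272064347122
46.05765239053822 -0.05147163981142613
46.33679970192402 -0.855037238027127
46.49597743191479 -1.6455832606324783
```

```bash
python3 - <<'E'
from workcell import *
from h import *
import pickle
c0=pickle.load(open("c0.pkl","rb"))["top"]
def hg(c,Z,p,r=4):
    u,v=(int(round(t)) for t in cr(*p));T=np.array(c["cam_to_world"])
    return np.mean([(T@[(i-c["cx"])/c["fx"]*Z[j,i],-(j-c["cy"])/c["fy"]*Z[j,i],-Z[j,i],1])[2] for j in range(v-r,v+r+1) for i in range(u-r,u+r+1)])
L=[]
for k in range(15):
    c=camera("top");L.append(c["range_z"])
Z=np.mean(L,0)
print("frame std",np.std([hg(c,z,(484,377)) for z in L]))
print("button now",hg(c,Z,(484,377)),"start",hg(c0,c0["range_z"],(490,224)),"flange now",hg(c,Z,(310,370)),hg(c0,c0["range_z"],(310,370)))
s=read_state();print(s["time"],s["ft_force"])
E
```

```text
frame std 6.519655965604304
button now 98.81317914869356 start 95.94956179597422 flange now 83.78225885644392 79.93342492086948
11.6083 [-0.47607968  0.26194328 -0.39562623]
```

Dropouts (zeros) corrupted the averages, so I'll redo this with them masked.

```bash
python3 - <<'E'
from workcell import *
from h import *
def hg(c,p,r=4):
    u,v=(int(round(t)) for t in cr(*p));T=np.array(c["cam_to_world"]);Z=c["range_z"]
    return np.median([(T@[(i-c["cx"])/c["fx"]*Z[j,i],-(j-c["cy"])/c["fy"]*Z[j,i],-Z[j,i],1])[2] for j in range(v-r,v+r+1) for i in range(u-r,u+r+1) if Z[j,i]>0])
a=[]
for k in range(15):
    c=camera("top");a.append([hg(c,(484,377)),hg(c,(310,370))])
print(np.mean(a,0),np.std(a,0))
E
```

```text
[95.7795189  79.76733987] [0.190594   0.15154311]
```

The button stands 16.0 mm above the flange, which is the nominal 96 − 80, so the plunger is fully up in the next hole.

```bash
python3 -c "
from workcell import *
print(finish_job())"
```

```text
the job is handed in; nothing more can be done
None
```

I pressed the plunger in, swung the table one hole clockwise and let go: depth readings show the plunger fully up in the next hole, the turn measured about 0.76 rad from the images, the loose parts were not touched, and the job is handed in with no verdict returned.

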